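# Gauge the carved block and put it away in the drawer

## Robot

A 6-joint arm with a two-finger parallel gripper is mounted at the origin on the work surface. World frame = base frame: x ahead of the robot, y to its left, z up, the work surface at z = 0. Lengths are in m, angles in degrees, forces in N, time in s.
With the tool pointing down it reaches from about 0.375 to 0.9 m from the base axis. Payload 3.1 kg.
Tool frame: the origin (TCP) lies on the centre line of the jaws, within the pads' length; the fingertips stand 19 mm ahead of it and the grasp point (between the pads) is the TCP (tips_ahead is the distance from the TCP to the fingertips, in m); z points along the fingers, y is the line along which they close (so a half turn about z gives the same grasp; the last joint's range is limited). The gripper opens to 87 mm and grips with 3 to 60 N. Pads are 19 mm wide; open, the fingers measure 117 mm over their backs; the gripper's body (75 mm by 190 mm) begins 51 mm behind the grasp point.
Start: joints at [-78.237, 30.224, 82.088, -0, 67.689, -10.227], TCP at [0.234, -0.579, 0.242] pointing down, gripper open.
Joint ranges: [-176.69, 176.69], [-43.24, 126.21], [12.49, 139.97], [-82, 262], [0, 151.66], [-163.58, 163.58]. Speed limits (degrees/s): [159.86, 159.86, 180, 180, 180, 180].

## Interface

Orientations are given as a 3x3 rotation matrix whose columns are the frame's x, y, z axes.
In Python, from rig import read_state, capture, hand_in, trace, landmark_of, tips_ahead gives the robot as it stands.
- The arm moves only by the shell command python3 -m jog 'ROWS'. ROWS is JSON, a list of rows, each an object of numbers: "tx", "ty", "tz": the shift along the tool's x, y, z in cm; "roll": the turn about the tool's z in rad; "jaw": the opening, from 0 (shut) to 1 (fully open). A call has 1 to 8 rows; each row shifts and turns the commanded pose from where the row before left it, along the tool's axes as they then stand; what a row does not reach is not made up. A row lasts 1/10 s, in which the tool goes at most 50 mm and 8.59 degrees, less where a joint would pass 70% of its speed; a pose out of reach is approached as far as the arm can. A call with a gripper value outside its range is refused whole. The fingers move at their own pace and stop on an object; the grip force is fixed at half the most. Time passes only in rows, so rows that do not move let the fingers close. It gives the time, the measured TCP pose, the force, the opening and the grip force at its end, in the units of the state.
- read_state(): the state, without advancing time (a new reading comes with each control period).
- capture(name): name is "side" or "top"; returns a dict with "img" (420x560x3 uint8, red, green, blue), "vertical_fov" (degrees; the focal length in pixels is half the picture's height over the tangent of half this angle, whatever the lens; pixels are square), "cx", "cy" (the principal point, pixels), "cam_to_world" (4x4, takes a point from camera to world coordinates). Camera axes: x right, y up, looking along -z (the intrinsics and any distortion apply to the point x, -y, -z); pixel columns grow to the right and rows downward; lengths in m; the calibration is good to about 2 mm. A picture is of the moment at which its call begins. There is no depth.
- hand_in(): hands the job in; it is judged then, once.
Trained networks look in the newest picture that a camera, given by its name, has taken for a name from the list of things; names that differ only in an ending like _2 or _b are one class to them, and where a whole thing is asked for, a point or a joint stands for the part that bears it (a point fixed in the world has none). Each returns a list of dicts, best first, with "p" (0 to 1); they miss things now and then, are a little off and sometimes report something else, mostly with a low value. They report only what shows in the picture. A call takes as long as a camera call. They do not tell look-alikes from the thing itself.
- trace(camera, thing): "pixels" (420x560 bool, what is visible of it) and "bbox" ([left, top, width, height] in pixels, round what is visible of it).
- landmark_of(camera, thing): "point" ([row, column] in pixels: a listed point, or the origin of a listed thing).
The state is a dict: "time_s": time; "joint_positions": joint angles; "qvel": joint speeds; "tau": joint torques, N m; "position": TCP position; "tcp_rot": TCP orientation; "force": force on the tool from outside, world axes, zero at the start; "moment": the same for the moment, N m; "opening": opening from 0.0 (shut) to 1.0 (fully open); "grasp_force": force on a finger pad.
Only numpy, scipy, OpenCV 4.12 (cv2) and the standard library are available. Lean on these libraries where they do the work, as an engineer would, in place of code of your own. Each camera call takes 0.05 s, during which the arm holds its last target. There are 200 camera calls.

## Task

Gently slide the bench gauge's jaw up until it closes on the carved printing block, pressing it lightly but surely against the fixed jaw for a moment, and leave the jaw standing at that reading. Then lift the block out, set it down without dropping it, carved face up and flat on the floor of the open drawer beside the blank block, and slide the drawer fully shut. Leave everything else on the bench where it is, and the blank lying flat in the drawer.

Things in the scene. Friction and masses are not known exactly. Their poses are not given: they have to be found in the camera images.
- carved_block: finished wooden printing block, 50 (x) x 110 (y) x 24 mm, the only one with a carved top (dark raised lines); origin at the centre of its underside, z out of the carved face. It starts carved face up on the bed of the gauge between the jaws, its length along the gauge
- gauge: fixed metal bench gauge, a large caliper: bed 34 mm wide, 260 long (along its y), 12 high; at the -y end a fixed jaw 50 mm wide, 44 tall, whose measuring face looks to +y and lies at y = -120 mm. Origin on the table under the bed's centre line; x across the bed, y along it, z up
- gauge_jaw: sliding jaw of the gauge; runs along the gauge's y, stays where left; -y closes it. Origin on the bed's centre line, at bed-top level (z 12 mm), in its measuring face (looks to -y); axes as the gauge. Jaw plate 50 mm wide, 10 thick, 33 above the bed; behind it a carriage (to y = 70 mm, 11 above the bed) bears a thumb post 16 (x) x 14 (y) mm centred at y = 55 mm, top 46 mm above the bed
- drawer (a joint): how far the drawer of the low wooden chest is open, m: 0 is fully shut, grows as it is pulled out (towards the robot). The fixed chest is 300 mm deep, 340 mm wide and 85 mm tall.
- drawer_floor (a point): point on the drawer's inner floor, midway along its front edge, 22 mm above the table; moves with the drawer. +x points into the chest (the way it shuts), y across, z up. Floor 255 mm (x = 0 to 255) by 298 mm (y); side walls 41 mm high. Only the front part of the floor, about as long as the drawer is open, is clear of the chest above
- drawer_handle (a point): middle of the bar handle on the drawer's front: round level bar 11 mm thick, 120 mm long, across the drawer, 35 mm in front of its face, 47 mm above the table; axes as the drawer floor
- blank: blank wooden block without carving, 90 (its x) x 50 (its y) x 22 mm, lying flat in the drawer; origin at the centre of its underside
- gouge: gouge lying on its side: pale wooden handle and steel blade, 150 mm long, 20 mm thick; bystander; origin at its underside
- burin: burin lying on its side: dark wooden handle and steel blade, 120 mm long, 22 mm thick; bystander; origin at its underside
- stone: grey sharpening stone, 60 x 150 x 22 mm, lying flat; bystander; origin at its underside
- ink_jar: low jar with black lid, diameter 64 mm, 60 mm tall; bystander; origin at its underside
- brush: dark block brush, 80 x 30 mm, 55 mm tall; bystander; origin at its underside
There are look-alikes about, which are no part of the job. What is shaped like the carved_block but orange or turquoise is not meant.

How it is judged (in metres and radians):
On the way, in this order (a step that is already met when the one before it is completed fails the run):
1. the sliding jaw is closed on the carved block (jaws 110 mm apart, within 2.5 mm) and presses it with more than 1.5 N for 0.1 s (y of gauge_jaw in the frame of gauge below -0.0075 m and contact force between gauge_jaw and carved_block above 1.5 N), for 0.1 s.
2. the carved block lies flat, carved face up, on the drawer's floor while the drawer is still at least 100 mm open, let go by the fingers (z of carved_block in the frame of drawer_floor between -0.004 and 0.006 m and x of carved_block in the frame of drawer_floor between 0.015 and 0.24 m and y of carved_block in the frame of drawer_floor between -0.145 and 0.145 m and angle between carved_block's own z axis and vertical below 0.09 rad and value of joint drawer above 0.1 m and contact force between carved_block and the fingers below 0.1 N), for 0.2 s.
At the end, for the whole second after the job is handed in: The drawer is shut to within 5 mm; inside, the carved block lies at rest flat on the drawer's floor (within 6 mm and 5 degrees), carved face up, and the blank also lies flat on the floor; the gauge's jaw still stands within 5 mm of the reading of the block (110 mm between the jaws) (z of carved_block in the frame of drawer_floor between -0.004 and 0.006 m and x of carved_block in the frame of drawer_floor between 0.015 and 0.24 m and y of carved_block in the frame of drawer_floor between -0.145 and 0.145 m and angle between each of carved_block, blank's own z axis and vertical below 0.09 rad and z of blank in the frame of drawer_floor between -0.004 and 0.006 m and value of joint drawer below 0.005 m and y of gauge_jaw in the frame of gauge between -0.015 and -0.005 m and linear speed of carved_block below 0.02 m/s); the robot touches nothing.
It fails at once if the jaw squeezes the carved block with more than 35 N (contact force between gauge_jaw and carved_block above 35 N).
It fails at once if the carved block is dropped (falls free with its underside more than 45 mm above the table, 23 mm above the drawer's floor) (height (world z) of carved_block above 0.045 m and contact force between carved_block and anything else below 0.005 N).
It fails at once if a bystander on the bench is moved more than 30 mm (distance of any of gouge, burin, stone, ink_jar, brush from where it was at the start of the episode above 0.03 m).
It also fails if it takes over 72 s, if anything falls off the work surface, if the arm or the gripper's body presses on something with over 40 N, if the wrist force passes 120 N, or if a joint passes its speed limit or range.

## Working session

There is one attempt and no reset: what is moved stays moved. The work goes in short steps, Python scripts to look and compute and a shell command to move; the robot and the scene stay as the last step left them, time stands still between calls to the robot, and variables do not carry over. Pictures are saved under pics/ and viewed, at most 10 in all, crops included, and the job is handed in when it is done.

```bash
mkdir -p pics; cat > h.py <<'E'
import numpy as np, cv2
from rig import *
def cap(n,save=None):
    c=capture(n)
    if save: cv2.imwrite('pics/'+save,c['img'][:,:,::-1])
    return c
def world(c,row,col,z):
    f=210/np.tan(np.radians(c['vertical_fov'])/2)
    M=np.array(c['cam_to_world']); d=M[:3,:3]@np.array([(col-c['cx'])/f,-(row-c['cy'])/f,-1.]); o=M[:3,3]
    return o+d*(z-o[2])/d[2]
def pix(c,p):
    f=210/np.tan(np.radians(c['vertical_fov'])/2)
    M=np.array(c['cam_to_world']); q=M[:3,:3].T@(np.array(p)-M[:3,3])
    return c['cy']-f*q[1]/-q[2], c['cx']+f*q[0]/-q[2]
E
python3 - <<'E'
from h import *
for n in('top','side'):
    c=cap(n,n+'0.png'); print(n,{k:(np.round(v,3).tolist() if k!='img' else 0) for k,v in c.items()})
    for t in['carved_block','gauge','gauge_jaw','drawer_floor','drawer_handle','blank']:
        z=dict(carved_block=.012,gauge=0,gauge_jaw=.012,drawer_floor=.022,drawer_handle=.047,blank=.022)[t]
        for l in landmark_of(n,t)[:3]: print(t,round(l['p'],2),np.round(l['point'],1),np.round(world(c,*l['point'],z),4))
print(read_state())
E
```

```text
top {'img': 0, 'vertical_fov': 44.876, 'cx': 287.427, 'cy': 212.116, 'cam_to_world': [[-0.011, 0.994, -0.107, 0.406], [-1.0, -0.01, 0.008, -0.087], [0.007, 0.107, 0.994, 1.279], [0.0, 0.0, 0.0, 1.0]]}
carved_block 0.85 [205.7 358. ] [ 0.5565 -0.2747  0.012 ]
carved_block 0.68 [203.8 326.7] [ 0.5621 -0.1962  0.012 ]
carved_block 0.6 [181.  438.1] [ 0.6173 -0.4791  0.012 ]
gauge 0.56 [203.8 336.1] [ 0.5634 -0.2211  0.    ]
gauge_jaw 0.73 [206.7 326.5] [ 0.5548 -0.1955  0.012 ]
drawer_floor 0.69 [235.2 132.8] [0.4877 0.2852 0.022 ]
drawer_handle 0.6 [258.1 132.1] [0.4309 0.2783 0.047 ]
blank 0.94 [204.3 157.7] [0.564 0.225 0.022]
side {'img': 0, 'vertical_fov': 50.734, 'cx': 286.83, 'cy': 201.033, 'cam_to_world': [[0.975, 0.117, -0.189, 0.302], [-0.222, 0.569, -0.792, -1.054], [0.014, 0.814, 0.581, 0.764], [0.0, 0.0, 0.0, 1.0]]}
carved_block 0.81 [312.1 291.9] [ 0.4653 -0.4343  0.012 ]
carved_block 0.63 [318.2 363. ] [ 0.6103 -0.4824  0.012 ]
carved_block 0.61 [254.8 309. ] [ 0.5493 -0.2657  0.012 ]
gauge_jaw 0.59 [237.7 308.9] [ 0.5663 -0.2019  0.012 ]
drawer_floor 0.68 [144.9 251.3] [
[... 165 characters left out ...]
.04928360e-03,
        6.76892149e+01, -1.02274937e+01]), 'qvel': array([-0.0147142 , -0.05543081, -0.0191801 ,  0.10162784, -0.05972665,
       -0.02390637]), 'tau': array([-3.22486112e-04, -4.39861822e+01, -1.76950586e+01,  6.33935141e-02,
        5.05034009e-02, -1.63967127e-05]), 'position': array([ 0.23405223, -0.57949254,  0.24159601]), 'tcp_rot': array([[ 9.27235529e-01,  3.74478669e-01, -1.89372753e-05],
       [ 3.74478667e-01, -9.27235527e-01, -7.13645731e-05],
       [-4.42838248e-05,  5.90801621e-05, -9.99999997e-01]]), 'force': array([0.0657297 , 0.84557355, 0.11253202]), 'moment': array([-0.01038777, -0.0283137 , -0.05396553]), 'grasp_force': 0.0, 'opening': 1.0016155153941015}
```

View pics/top0.png

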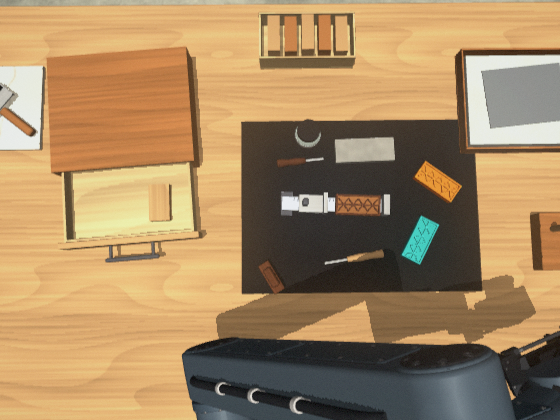

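View pics/side0.png

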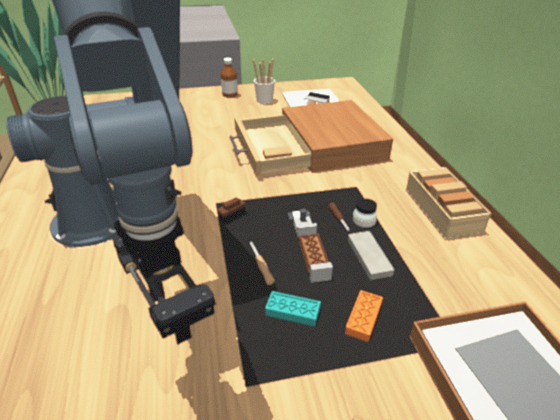

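The top picture shows three candidates for the carved block: brown at (205,358), orange at (181,438) and turquoise at (240,421). Only the brown one on the gauge fits, because orange and turquoise are ruled out. The side picture agrees: brown is between the jaws at (255,313). I'll confirm with one crop.

```bash
python3 - <<'E'
from h import *
im=cv2.imread('pics/top0.png')
a=cv2.resize(im[180:230,270:400],None,fx=6,fy=6,interpolation=cv2.INTER_CUBIC)
b=cv2.resize(im[155:270,50:210],None,fx=2.5,fy=2.5,interpolation=cv2.INTER_CUBIC)
o=np.zeros((600,800,3),np.uint8);o[:300,:780]=a;o[305:305+b.shape[0],:b.shape[1]]=b[:295];cv2.imwrite('pics/crop0.png',o)
c=cap('top')
for t,z in[('carved_block',.036),('gauge_jaw',.045),('blank',.044),('gauge',.0),('drawer_handle',.05),('drawer_floor',.06)]:
    for r in trace('top',t)[:3]:
        (x,y),(w,h),an=cv2.minAreaRect(np.argwhere(r['pixels'])[:,::-1].astype(np.float32)); 
        ps=[np.round(world(c,q[1],q[0],z)[:2],4).tolist() for q in cv2.boxPoints(((x,y),(w,h),an))]
        print(t,round(r['p'],2),r['bbox'],np.round([x,y,w,h,an],1),np.round(world(c,y,x,z),4),ps)
E
```

```text
carved_block 0.75 [337.5, 192.7, 39.8, 27.4] [357.4 205.1  45.4  21.1   1.9] [ 0.5551 -0.2698  0.036 ] [[0.5316, -0.2124], [0.5838, -0.2153], [0.5789, -0.3275], [0.5266, -0.3241]]
carved_block 0.7 [396.9, 213.9, 37.8, 50.0] [419.  240.   21.5  44.7  26.6] [ 0.4676 -0.4185  0.036 ] [[0.431, -0.3692], [0.5286, -0.4219], [0.5044, -0.4682], [0.4072, -0.4152]]
carved_block 0.58 [415.4, 159.7, 46.7, 45.1] [436.7 182.2  46.3  23.3  33.7] [ 0.6105 -0.4681  0.036 ] [[0.619, -0.4045], [0.6676, -0.4385], [0.6019, -0.5317], [0.5539, -0.4974]]
gauge_jaw 0.94 [300.5, 195.9, 30.8, 21.3] [312.5 203.5  21.   29.   90. ] [ 0.5592 -0.1586  0.045 ] [[0.5855, -0.1235], [0.5848, -0.1946], [0.533, -0.1936], [0.5337, -0.1228]]
blank 0.56 [145.8, 186.7, 25.9, 38.3] [159.5 203.   38.   23.   90. ] [0.5644 0.2152 0.044 ] [[0.6116, 0.2441], [0.6111, 0.1878], [0.5175, 0.1866], [0.5181, 0.2424]]
gauge 0.9 [281.9, 192.2, 108.0, 22.1] [335.  203.5  23.  108.   90. ] [ 0.5642 -0.2183  0.    ] [[0.595, -0.0816], [0.5922, -0.3564], [0.5334, -0.3545], [0.5363, -0.0811]]
drawer_handle 0.92 [58.3, 161.4, 142.0, 99.8] [127.2 214.3  94.2 143.7  85. ] [0.5367 0.2916 0.05  ] [[0.6386, 0.4782], [0.6661, 0.1292], [0.4364, 0.1077], [0.4104, 0.45]]
```

View pics/crop0.png

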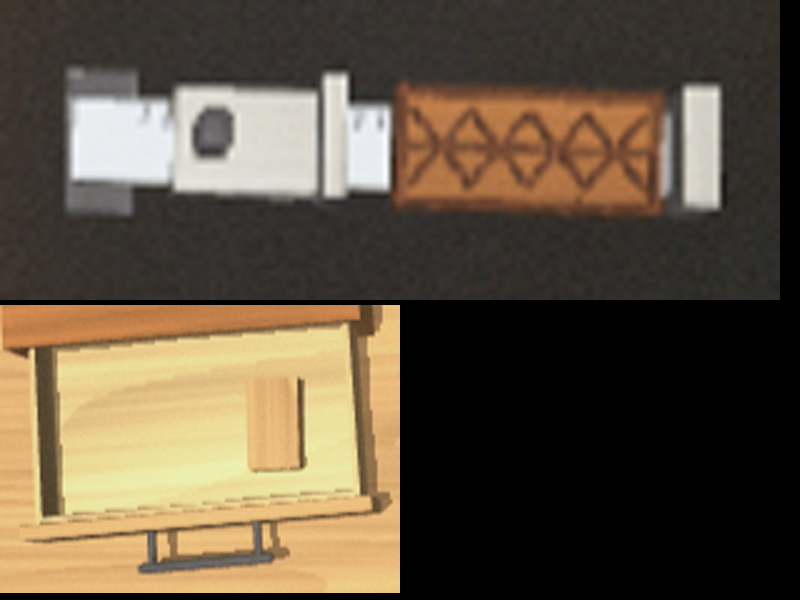

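The crop confirms it: the brown carved block spans crop x 395–665, with the fixed jaw on its right at 683–720. The sliding jaw's plate is at 322–348 and its dark thumb post is at (214,132). In the drawer, the blank is at (273,422) and the handle bar runs from (140,569) to (272,558).

```bash
python3 - <<'E'
from h import *
c=cap('top')
def a(n,x,y,z): print(n,np.round(world(c,180+(y+.5)/6-.5,270+(x+.5)/6-.5,z),4))
def b(n,x,y,z): print(n,np.round(world(c,155+(y-305+.5)/2.5-.5,50+(x+.5)/2.5-.5,z),4))
for p in[(397,84),(665,91),(663,213),(395,206)]:a('block',*p,.036)
for p in[(683,85),(721,85),(721,210),(683,210)]:a('fixed',*p,.044)
for p in[(322,72),(348,72),(348,198),(322,198)]:a('plate',*p,.045)
for p in[(214,106),(214,158),(193,132),(235,132)]:a('post',*p,.058)
a('bedL0',68,95,.012);a('bedL1',68,180,.012)
for p in[(140,569),(272,558)]:b('bar',*p,.0525)
for p in[(248,377),(298,377),(300,468),(248,468)]:b('blank',*p,.044)
for p in[(65,515),(360,495)]:b('floorfront',*p,.022)
for p in[(20,527),(390,500)]:b('fronttop',*p,.07)
for p in[(5,350),(362,322)]:b('chestfront',*p,.085)
E
```

```text
block [ 0.5844 -0.217   0.036 ]
block [ 0.5804 -0.3273  0.036 ]
block [ 0.5299 -0.325   0.036 ]
block [ 0.5339 -0.2151  0.036 ]
fixed [ 0.5816 -0.3332  0.044 ]
fixed [ 0.5815 -0.3488  0.044 ]
fixed [ 0.5301 -0.3471  0.044 ]
fixed [ 0.5302 -0.3316  0.044 ]
plate [ 0.5884 -0.1854  0.045 ]
plate [ 0.5882 -0.1961  0.045 ]
plate [ 0.5365 -0.1951  0.045 ]
plate [ 0.5366 -0.1845  0.045 ]
post [ 0.573  -0.1405  0.058 ]
post [ 0.5519 -0.1402  0.058 ]
post [ 0.5625 -0.1319  0.058 ]
post [ 0.5623 -0.1488  0.058 ]
bedL0 [ 0.5846 -0.0814  0.012 ]
bedL1 [ 0.5487 -0.081   0.012 ]
bar [0.4262 0.3397 0.0525]
bar [0.4354 0.2136 0.0525]
blank [0.6128 0.242  0.044 ]
blank [0.6124 0.193  0.044 ]
blank [0.5226 0.1898 0.044 ]
blank [0.5232 0.2404 0.044 ]
floorfront [0.4806 0.4255 0.022 ]
floorfront [0.4973 0.1351 0.022 ]
fronttop [0.4668 0.448  0.07  ]
fronttop [0.4887 0.0981 0.07  ]
chestfront [0.6342 0.4618 0.085 ]
chestfront [0.658  0.1235 0.085 ]
```

```bash
python3 -m jog '[{"roll":-0.143,"jaw":0},{"roll":-0.143,"jaw":0},{"roll":-0.143,"jaw":0},{"roll":-0.143,"jaw":0},{"roll":-0.143,"jaw":0},{"roll":-0.143,"jaw":0},{"roll":-0.143,"jaw":0},{"roll":-0.143,"jaw":0}]'
cat > goal.py <<'E'
import sys
from h import *
s=read_state();R=s['tcp_rot'];g=np.array([float(v) for v in sys.argv[1:4]]);yaw=float(sys.argv[4])
print('shift cm',np.round(R.T@(g-s['position'])*100,2)); a=np.degrees(np.arctan2(R[1,1],R[0,1])); print('yaw',a,'roll rad',np.radians(a-yaw), s['force'],s['time_s'])
E
python3 goal.py 0.564 -0.108 0.15 -2.5
```

```text
shift cm [ 48.25 -31.36   9.15]
yaw -68.00937561215676 roll rad -1.1433542953578113 [-0.17127793 -0.15184906  0.09753391] 1.1$[0]: bad value
```

```bash
python3 -m jog '[{"tx":0,"ty":0,"tz":0,"roll":-0.143,"jaw":0.0}]'; echo; python3 -m jog '[{"tx":0.0,"ty":0.0,"tz":0.0,"roll":-0.14,"jaw":0.02}]'; echo;  python3 -m jog --help
```

```text
time_s: 1.2
position: [0.2341, -0.5795, 0.2416]
tcp_rot: [[0.863, 0.506, 0.0], [0.506, -0.863, -0.0], [0.0, 0.0, -1.0]]
force: [0.1, -0.9, -0.0]
opening: 0.963
grasp_force: 0.0

time_s: 1.3
position: [0.2341, -0.5795, 0.2416]
tcp_rot: [[0.782, 0.623, -0.0], [0.623, -0.782, 0.0], [0.0, -0.0, -1.0]]
force: [-0.3, -0.1, -0.2]
opening: 0.894
grasp_force: 0.0
invalid input: not JSON, or not a number
```

All keys are needed in each row.

```bash
python3 -m jog '[{"tx":0,"ty":0,"tz":0,"roll":-0.143,"jaw":0},{"tx":0,"ty":0,"tz":0,"roll":-0.143,"jaw":0},{"tx":0,"ty":0,"tz":0,"roll":-0.143,"jaw":0},{"tx":0,"ty":0,"tz":0,"roll":-0.143,"jaw":0},{"tx":0,"ty":0,"tz":0,"roll":-0.143,"jaw":0},{"tx":0,"ty":0,"tz":0,"roll":-0.143,"jaw":0},{"tx":0,"ty":0,"tz":0,"roll":0,"jaw":0}]'
python3 goal.py 0.564 -0.108 0.15 -2.5
```

```text
time_s: 2.0
position: [0.234, -0.5795, 0.2415]
tcp_rot: [[0.046, 0.999, -0.0], [0.999, -0.046, 0.0], [0.0, -0.0, -1.0]]
force: [-0.2, -0.4, 0.1]
opening: 0.264
grasp_force: 0.0
shift cm [48.62 30.79  9.15]
yaw -2.6480365693516545 roll rad -0.002583725548543299 [-0.16644103 -0.42961174  0.05732344] 2.0
```

```bash
python3 -m jog '[{"tx":3,"ty":2,"tz":0,"roll":0,"jaw":0},{"tx":3,"ty":2,"tz":0,"roll":0,"jaw":0},{"tx":3,"ty":2,"tz":0,"roll":0,"jaw":0},{"tx":3,"ty":2,"tz":0,"roll":0,"jaw":0},{"tx":3,"ty":2,"tz":0,"roll":0,"jaw":0},{"tx":3,"ty":2,"tz":0,"roll":0,"jaw":0},{"tx":3,"ty":2,"tz":0,"roll":0,"jaw":0},{"tx":3,"ty":2,"tz":0,"roll":0,"jaw":0}]'
python3 -m jog '[{"tx":3,"ty":2,"tz":0,"roll":0,"jaw":0},{"tx":3,"ty":2,"tz":0,"roll":0,"jaw":0},{"tx":3,"ty":2,"tz":0,"roll":0,"jaw":0},{"tx":3,"ty":2,"tz":2,"roll":0,"jaw":0},{"tx":3,"ty":2,"tz":2,"roll":0,"jaw":0},{"tx":3,"ty":2,"tz":2,"roll":0,"jaw":0},{"tx":3,"ty":2,"tz":2,"roll":0,"jaw":0},{"tx":3,"ty":0,"tz":1,"roll":0,"jaw":0}]'
python3 goal.py 0.564 -0.105 0.05 -2.5
```

```text
time_s: 2.8
position: [0.4057, -0.346, 0.2418]
tcp_rot: [[0.05, 0.999, 0.0], [0.999, -0.05, -0.0], [-0.0, 0.0, -1.0]]
force: [0.7, -0.9, -0.4]
opening: 0.01
grasp_force: 0.0
time_s: 3.6
position: [0.5582, -0.1128, 0.1502]
tcp_rot: [[0.049, 0.999, 0.002], [0.999, -0.049, -0.0], [-0.0, 0.002, -1.0]]
force: [0.0, -0.6, 0.5]
opening: 0.004
grasp_force: 0.0
shift cm [ 0.81  0.53 10.02]
yaw -2.8126676740979044 roll rad -0.005457080377561023 [ 0.01886442 -0.62815219  0.47147331] 3.6
```

```bash
python3 -m jog '[{"tx":0.8,"ty":0.5,"tz":0,"roll":0,"jaw":0},{"tx":0,"ty":0,"tz":2.5,"roll":0,"jaw":0},{"tx":0,"ty":0,"tz":2.5,"roll":0,"jaw":0},{"tx":0,"ty":0,"tz":2.5,"roll":0,"jaw":0},{"tx":0,"ty":0,"tz":2.5,"roll":0,"jaw":0},{"tx":0,"ty":0,"tz":0,"roll":0,"jaw":0}]'
python3 -m jog '[{"tx":-0.4,"ty":0,"tz":0,"roll":0,"jaw":0},{"tx":-0.4,"ty":0,"tz":0,"roll":0,"jaw":0},{"tx":-0.4,"ty":0,"tz":0,"roll":0,"jaw":0},{"tx":-0.4,"ty":0,"tz":0,"roll":0,"jaw":0},{"tx":-0.2,"ty":0,"tz":0,"roll":0,"jaw":0},{"tx":0,"ty":0,"tz":0,"roll":0,"jaw":0}]'
```

```text
time_s: 4.2
position: [0.5596, -0.1063, 0.0494]
tcp_rot: [[0.049, 0.999, -0.005], [0.999, -0.049, 0.002], [0.001, -0.005, -1.0]]
force: [-0.7, 0.4, -0.4]
opening: 0.004
grasp_force: 0.0
time_s: 4.8
position: [0.5606, -0.1245, 0.052]
tcp_rot: [[0.046, 0.999, 0.001], [0.999, -0.046, -0.0], [-0.0, 0.001, -1.0]]
force: [0.4, -0.6, -0.7]
opening: 0.006
grasp_force: 0.0
```

```bash
python3 -m jog '[{"tx":-0.2,"ty":0,"tz":0,"roll":0,"jaw":0},{"tx":-0.2,"ty":0,"tz":0,"roll":0,"jaw":0},{"tx":-0.2,"ty":0,"tz":0,"roll":0,"jaw":0}]'
python3 -m jog '[{"tx":-0.2,"ty":0,"tz":0,"roll":0,"jaw":0},{"tx":-0.2,"ty":0,"tz":0,"roll":0,"jaw":0},{"tx":-0.2,"ty":0,"tz":0,"roll":0,"jaw":0}]'
python3 -m jog '[{"tx":-0.2,"ty":0,"tz":0,"roll":0,"jaw":0},{"tx":-0.2,"ty":0,"tz":0,"roll":0,"jaw":0}]'
```

```text
time_s: 5.1
position: [0.56, -0.1298, 0.0516]
tcp_rot: [[0.046, 0.999, -0.0], [0.999, -0.046, 0.0], [0.0, -0.0, -1.0]]
force: [-0.1, 1.5, 1.1]
opening: 0.003
grasp_force: 0.8
time_s: 5.4
position: [0.5597, -0.1361, 0.0515]
tcp_rot: [[0.046, 0.999, -0.0], [0.999, -0.046, 0.0], [0.0, -0.0, -1.0]]
force: [1.3, 1.1, 1.4]
opening: 0.005
grasp_force: 0.8
time_s: 5.6
position: [0.5596, -0.1402, 0.0515]
tcp_rot: [[0.046, 0.999, 0.0], [0.999, -0.046, 0.0], [0.0, 0.0, -1.0]]
force: [0.6, 1.4, 1.2]
opening: 0.005
grasp_force: 0.8
```

```bash
python3 -m jog '[{"tx":-0.1,"ty":0,"tz":0,"roll":0,"jaw":0},{"tx":-0.1,"ty":0,"tz":0,"roll":0,"jaw":0},{"tx":-0.1,"ty":0,"tz":0,"roll":0,"jaw":0},{"tx":-0.1,"ty":0,"tz":0,"roll":0,"jaw":0}]'
for i in 1 2; do python3 -c 1; done
python3 -m jog '[{"tx":-0.1,"ty":0,"tz":0,"roll":0,"jaw":0},{"tx":-0.1,"ty":0,"tz":0,"roll":0,"jaw":0}]'
python3 -m jog '[{"tx":-0.1,"ty":0,"tz":0,"roll":0,"jaw":0}]'
```

```text
time_s: 6.0
position: [0.5595, -0.1438, 0.0515]
tcp_rot: [[0.046, 0.999, 0.0], [0.999, -0.046, 0.0], [0.0, 0.0, -1.0]]
force: [0.4, 1.6, 0.9]
opening: 0.004
grasp_force: 1.2
time_s: 6.2
position: [0.5594, -0.1459, 0.0515]
tcp_rot: [[0.046, 0.999, 0.0], [0.999, -0.046, 0.0], [0.0, 0.0, -1.0]]
force: [0.4, 2.3, 1.3]
opening: 0.009
grasp_force: 1.2
time_s: 6.3
position: [0.5593, -0.147, 0.0515]
tcp_rot: [[0.046, 0.999, 0.0], [0.999, -0.046, 0.0], [0.0, 0.0, -1.0]]
force: [0.7, 2.6, 0.9]
opening: 0.005
grasp_force: 1.2
```

```bash
python3 -m jog '[{"tx":-0.1,"ty":0,"tz":0,"roll":0,"jaw":0},{"tx":-0.1,"ty":0,"tz":0,"roll":0,"jaw":0}]'
python3 -m jog '[{"tx":-0.05,"ty":0,"tz":0,"roll":0,"jaw":0},{"tx":-0.05,"ty":0,"tz":0,"roll":0,"jaw":0}]'
python3 -m jog '[{"tx":-0.05,"ty":0,"tz":0,"roll":0,"jaw":0}]'
```

```text
time_s: 6.5
position: [0.5593, -0.1491, 0.0515]
tcp_rot: [[0.046, 0.999, 0.0], [0.999, -0.046, -0.0], [-0.0, 0.0, -1.0]]
force: [1.4, 1.6, 0.6]
opening: 0.009
grasp_force: 1.2
time_s: 6.7
position: [0.5592, -0.1494, 0.0515]
tcp_rot: [[0.047, 0.999, 0.0], [0.999, -0.047, 0.001], [0.001, 0.0, -1.0]]
force: [2.2, 6.7, 0.8]
opening: 0.005
grasp_force: 3.0
time_s: 6.8
position: [0.5592, -0.1494, 0.0515]
tcp_rot: [[0.047, 0.999, 0.0], [0.999, -0.047, 0.002], [0.002, 0.0, -1.0]]
force: [2.7, 7.8, 1.6]
opening: 0.008
grasp_force: 3.7
```

```bash
python3 -m jog '[{"tx":-0.05,"ty":0,"tz":0,"roll":0,"jaw":0},{"tx":-0.03,"ty":0,"tz":0,"roll":0,"jaw":0},{"tx":0,"ty":0,"tz":0,"roll":0,"jaw":0},{"tx":0,"ty":0,"tz":0,"roll":0,"jaw":0},{"tx":0,"ty":0,"tz":0,"roll":0,"jaw":0}]'
python3 - <<'E'
from h import *
c=cap('top','press.png'); im=c['img'][:,:,::-1]
cv2.imwrite('pics/crop1.png',cv2.resize(im[175:235,270:400],None,fx=6,fy=6,interpolation=cv2.INTER_CUBIC))
E
```

```text
time_s: 7.3
position: [0.5592, -0.1495, 0.0516]
tcp_rot: [[0.047, 0.999, 0.0], [0.999, -0.047, 0.003], [0.003, -0.0, -1.0]]
force: [3.3, 8.7, 1.2]
opening: 0.005
grasp_force: 4.2
```

View pics/crop1.png

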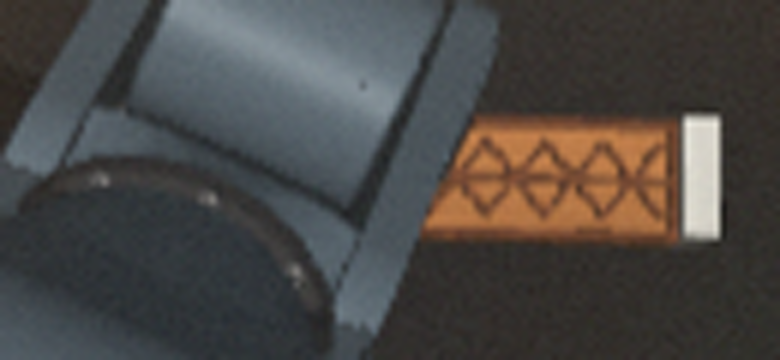

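The crop shows the block's right end flush against the fixed jaw at x≈680, so it is pressed. Next I back off, lift and move over the block.

```bash
python3 -m jog '[{"tx":0.3,"ty":0,"tz":0,"roll":0,"jaw":0},{"tx":1,"ty":0,"tz":0,"roll":0,"jaw":0},{"tx":0,"ty":0,"tz":-2.5,"roll":0,"jaw":0.85},{"tx":0,"ty":0,"tz":-2.5,"roll":0,"jaw":0.85},{"tx":0,"ty":0,"tz":-2.5,"roll":0,"jaw":0.85},{"tx":-3,"ty":0,"tz":0,"roll":0,"jaw":0.85},{"tx":-3,"ty":0,"tz":0,"roll":0,"jaw":0.85},{"tx":-3,"ty":0,"tz":0,"roll":0,"jaw":0.85}]'
python3 -m jog '[{"tx":-3,"ty":0,"tz":0,"roll":0,"jaw":0.85},{"tx":-1.5,"ty":0,"tz":0,"roll":0,"jaw":0.85},{"tx":0,"ty":0,"tz":0,"roll":0,"jaw":0.85}]'
python3 goal.py 0.558 -0.2775 0.028 -2.6
```

```text
time_s: 8.15
position: [0.5553, -0.2289, 0.127]
tcp_rot: [[0.045, 0.999, -0.0], [0.999, -0.045, -0.001], [-0.001, -0.0, -1.0]]
force: [-0.9, -0.4, -0.0]
opening: 0.465
grasp_force: 0.0
time_s: 8.45
position: [0.5533, -0.2751, 0.1265]
tcp_rot: [[0.049, 0.999, 0.0], [0.999, -0.049, -0.001], [-0.001, 0.0, -1.0]]
force: [0.5, 0.0, -0.2]
opening: 0.742
grasp_force: 0.0
shift cm [-0.2   0.48  9.85]
yaw -2.7907986602932042 roll rad -0.0033300648305105815 [ 0.51027033  0.02953271 -0.24277713] 8.45
```

```bash
python3 -m jog '[{"tx":-0.2,"ty":0.48,"tz":0,"roll":0,"jaw":0.85},{"tx":0,"ty":0,"tz":3,"roll":0,"jaw":0.85},{"tx":0,"ty":0,"tz":3,"roll":0,"jaw":0.85},{"tx":0,"ty":0,"tz":2,"roll":0,"jaw":0.85},{"tx":0,"ty":0,"tz":1.8,"roll":0,"jaw":0.85},{"tx":0,"ty":0,"tz":0,"roll":0,"jaw":0.85}]'
python3 -m jog '[{"tx":0,"ty":0,"tz":0,"roll":0,"jaw":0.45},{"tx":0,"ty":0,"tz":0,"roll":0,"jaw":0.45},{"tx":0,"ty":0,"tz":0,"roll":0,"jaw":0.45},{"tx":0,"ty":0,"tz":0,"roll":0,"jaw":0.45},{"tx":0,"ty":0,"tz":0,"roll":0,"jaw":0.45},{"tx":0,"ty":0,"tz":0,"roll":0,"jaw":0.45}]'
```

```text
time_s: 9.05
position: [0.5567, -0.2722, 0.0259]
tcp_rot: [[0.044, 0.999, -0.005], [0.999, -0.044, 0.004], [0.004, -0.005, -1.0]]
force: [-0.4, 1.0, -0.4]
opening: 0.848
grasp_force: 0.0
time_s: 9.65
position: [0.5579, -0.2755, 0.0296]
tcp_rot: [[0.045, 0.999, -0.0], [0.999, -0.045, -0.0], [-0.0, -0.0, -1.0]]
force: [-3.0, -0.6, 5.7]
opening: 0.571
grasp_force: 30.0
```

Width is 0.571 × 87 = 50 mm, so the block is held. Lifting.

```bash
python3 -m jog '[{"tx":0,"ty":0,"tz":-0.5,"roll":0,"jaw":0.4},{"tx":0,"ty":0,"tz":-0.5,"roll":0,"jaw":0.4},{"tx":0,"ty":0,"tz":-1,"roll":0,"jaw":0.4},{"tx":0,"ty":0,"tz":-2,"roll":0,"jaw":0.4},{"tx":0,"ty":0,"tz":-3,"roll":0,"jaw":0.4},{"tx":0,"ty":0,"tz":-3,"roll":0,"jaw":0.4},{"tx":0,"ty":0,"tz":-2,"roll":0,"jaw":0.4},{"tx":0,"ty":0,"tz":0,"roll":0,"jaw":0.4}]'
python3 - <<'E'
from h import *
c=cap('side','lift.png'); cap('top','liftt.png')
E
python3 - <<'E'
import numpy as np
a=np.radians(3.7);o=np.array([.4885,.2815]);print(o+.062*np.array([np.cos(a),np.sin(a)])+.06*np.array([-np.sin(a),np.cos(a)]))
E
python3 goal.py 0.548 0.345 0.15 3.7
```

```text
time_s: 10.45
position: [0.5603, -0.2766, 0.1525]
tcp_rot: [[0.046, 0.999, 0.007], [0.999, -0.046, -0.004], [-0.004, 0.007, -1.0]]
force: [0.2, -0.5, -1.7]
opening: 0.574
grasp_force: 30.0
[0.54649883 0.34537594]
shift cm [61.91 -3.87 -0.12]
yaw -2.6426489800064874 roll rad -0.1107001079993732 [ 0.7866149  -0.03256452 -1.67466775] 10.55
```

View pics/lift.png

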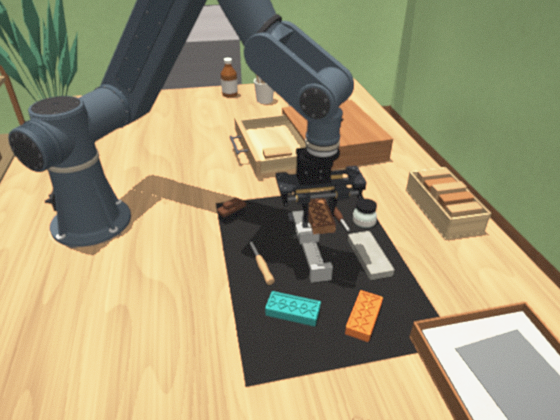

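The side picture shows the brown block hanging at (215,321) in the gripper. The gauge is empty with its jaw closed, and the bystanders are untouched. Carrying it to the drawer.

```bash
python3 -m jog '[{"tx":1,"ty":0,"tz":0,"roll":-0.055,"jaw":0.4},{"tx":2,"ty":0,"tz":0,"roll":-0.055,"jaw":0.4},{"tx":3,"ty":0,"tz":0,"roll":0,"jaw":0.4},{"tx":3,"ty":0,"tz":0,"roll":0,"jaw":0.4},{"tx":3,"ty":0,"tz":0,"roll":0,"jaw":0.4},{"tx":3,"ty":0,"tz":0,"roll":0,"jaw":0.4},{"tx":3,"ty":0,"tz":0,"roll":0,"jaw":0.4},{"tx":3,"ty":0,"tz":0,"roll":0,"jaw":0.4}]'
python3 -m jog '[{"tx":3,"ty":0,"tz":0,"roll":0,"jaw":0.4},{"tx":3,"ty":0,"tz":0,"roll":0,"jaw":0.4},{"tx":3,"ty":0,"tz":0,"roll":0,"jaw":0.4},{"tx":3,"ty":0,"tz":0,"roll":0,"jaw":0.4},{"tx":3,"ty":0,"tz":0,"roll":0,"jaw":0.4},{"tx":3,"ty":0,"tz":0,"roll":0,"jaw":0.4},{"tx":3,"ty":0,"tz":0,"roll":0,"jaw":0.4},{"tx":3,"ty":0,"tz":0,"roll":0,"jaw":0.4}]'
python3 -m jog '[{"tx":3,"ty":0,"tz":0,"roll":0,"jaw":0.4},{"tx":3,"ty":0,"tz":0,"roll":0,"jaw":0.4},{"tx":3,"ty":0,"tz":0,"roll":0,"jaw":0.4},{"tx":3,"ty":0,"tz":0,"roll":0,"jaw":0.4},{"tx":2,"ty":0,"tz":0,"roll":0,"jaw":0.4},{"tx":1,"ty":0,"tz":0,"roll":0,"jaw":0.4},{"tx":0,"ty":0,"tz":0,"roll":0,"jaw":0.4}]'
python3 goal.py 0.548 0.345 0.15 3.7
```

```text
time_s: 11.35
position: [0.5454, -0.0631, 0.1473]
tcp_rot: [[-0.065, 0.998, -0.003], [0.998, 0.065, 0.001], [0.002, -0.003, -1.0]]
force: [0.3, -0.0, -1.5]
opening: 0.57
grasp_force: 30.0
time_s: 12.15
position: [0.5295, 0.1758, 0.1473]
tcp_rot: [[-0.065, 0.998, -0.003], [0.998, 0.065, -0.0], [0.0, -0.003, -1.0]]
force: [0.4, 0.1, -1.1]
opening: 0.573
grasp_force: 30.0
time_s: 12.85
position: [0.5205, 0.3247, 0.1475]
tcp_rot: [[-0.067, 0.998, -0.002], [0.998, 0.067, -0.001], [-0.001, -0.002, -1.0]]
force: [-0.2, -0.2, -1.6]
opening: 0.574
grasp_force: 30.0
shift cm [ 1.84  2.88 -0.25]
yaw 3.835633869209607 roll rad 0.0023672575949269985 [-0.1789459  -0.17037867 -1.61311379] 12.85
```

```bash
python3 -m jog '[{"tx":1,"ty":1.5,"tz":0,"roll":0,"jaw":0.4},{"tx":0.8,"ty":1.4,"tz":0,"roll":0,"jaw":0.4},{"tx":0,"ty":0,"tz":1,"roll":0,"jaw":0.4},{"tx":0,"ty":0,"tz":2,"roll":0,"jaw":0.4},{"tx":0,"ty":0,"tz":2,"roll":0,"jaw":0.4},{"tx":0,"ty":0,"tz":0,"roll":0,"jaw":0.4}]'
python3 goal.py 0.548 0.345 0.0415 3.7
python3 - <<'E'
from h import *
a=cap('top')['img'][140:270,40:220]; b=cap('side')['img'][80:200,200:400]
o=np.zeros((580,720,3),np.uint8); a=cv2.resize(a,(400,289));b=cv2.resize(b,(480,288));o[:289,:400]=a;o[290:578,:480]=b
cv2.imwrite('pics/over.png',o[:,:,::-1])
E
```

```text
time_s: 13.45
position: [0.5461, 0.3406, 0.0946]
tcp_rot: [[-0.063, 0.998, -0.009], [0.998, 0.063, -0.004], [-0.004, -0.01, -1.0]]
force: [-1.2, -0.5, -1.4]
opening: 0.572
grasp_force: 30.0
shift cm [0.45 0.27 5.31]
yaw 3.6170825817743446 roll rad -0.0014471819552908443 [-1.15131247 -0.54268771 -1.39156465] 13.45
```

View pics/over.png

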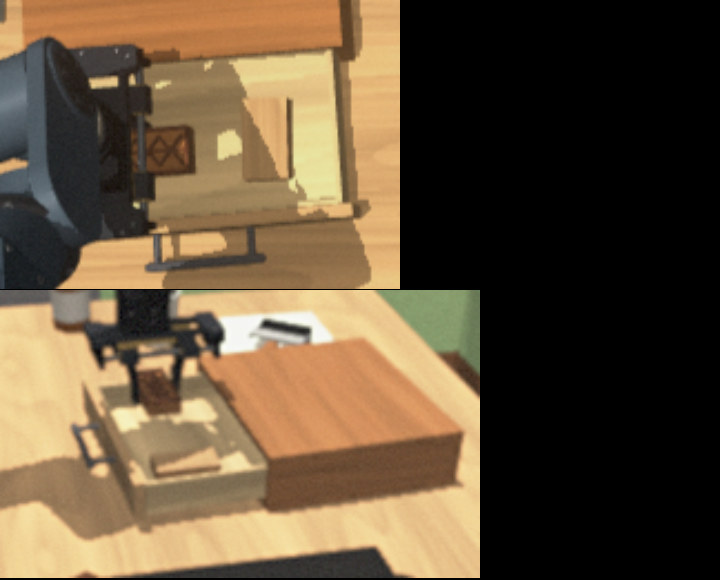

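The block hangs inside the drawer, with its right end at (195,150) and the blank at (267,140), and it is clear of the chest. Lowering.

```bash
python3 -m jog '[{"tx":0,"ty":0,"tz":1.5,"roll":0,"jaw":0.4},{"tx":0,"ty":0,"tz":1.5,"roll":0,"jaw":0.4},{"tx":0,"ty":0,"tz":1,"roll":0,"jaw":0.4},{"tx":0,"ty":0,"tz":0.5,"roll":0,"jaw":0.4},{"tx":0,"ty":0,"tz":0,"roll":0,"jaw":0.4},{"tx":0,"ty":0,"tz":0,"roll":0,"jaw":0.4}]'
python3 -m jog '[{"tx":0,"ty":0,"tz":0.2,"roll":0,"jaw":0.4},{"tx":0,"ty":0,"tz":0.2,"roll":0,"jaw":0.4},{"tx":0,"ty":0,"tz":0,"roll":0,"jaw":0.4}]'
```

```text
time_s: 14.15
position: [0.5499, 0.3434, 0.0535]
tcp_rot: [[-0.064, 0.998, 0.0], [0.998, 0.064, 0.0], [0.0, 0.0, -1.0]]
force: [0.2, 0.3, -0.9]
opening: 0.573
grasp_force: 30.0
time_s: 14.45
position: [0.5497, 0.3433, 0.0496]
tcp_rot: [[-0.064, 0.998, -0.0], [0.998, 0.064, -0.0], [-0.0, -0.0, -1.0]]
force: [1.2, -0.4, -1.4]
opening: 0.57
grasp_force: 30.0
```

```bash
python3 -m jog '[{"tx":0,"ty":0,"tz":0.2,"roll":0,"jaw":0.4},{"tx":0,"ty":0,"tz":0.2,"roll":0,"jaw":0.4},{"tx":0,"ty":0,"tz":0.15,"roll":0,"jaw":0.4},{"tx":0,"ty":0,"tz":0,"roll":0,"jaw":0.4}]'
python3 -m jog '[{"tx":0,"ty":0,"tz":0.1,"roll":0,"jaw":0.4},{"tx":0,"ty":0,"tz":0.1,"roll":0,"jaw":0.4},{"tx":0,"ty":0,"tz":0,"roll":0,"jaw":0.4}]'
```

```text
time_s: 14.85
position: [0.5495, 0.3432, 0.0437]
tcp_rot: [[-0.064, 0.998, -0.001], [0.998, 0.064, -0.0], [-0.0, -0.001, -1.0]]
force: [0.5, 0.4, -1.2]
opening: 0.572
grasp_force: 30.0
time_s: 15.15
position: [0.5497, 0.3432, 0.0419]
tcp_rot: [[-0.064, 0.998, -0.0], [0.998, 0.064, -0.0], [-0.0, -0.0, -1.0]]
force: [-0.3, -0.6, -1.6]
opening: 0.573
grasp_force: 30.0
```

```bash
python3 -m jog '[{"tx":0,"ty":0,"tz":0.1,"roll":0,"jaw":0.4},{"tx":0,"ty":0,"tz":0,"roll":0,"jaw":0.4}]'
python3 -m jog '[{"tx":0,"ty":0,"tz":0,"roll":0,"jaw":0.72},{"tx":0,"ty":0,"tz":0,"roll":0,"jaw":0.72},{"tx":0,"ty":0,"tz":0,"roll":0,"jaw":0.72},{"tx":0,"ty":0,"tz":0,"roll":0,"jaw":0.72},{"tx":0,"ty":0,"tz":0,"roll":0,"jaw":0.72}]'
```

```text
time_s: 15.35
position: [0.55, 0.3433, 0.0415]
tcp_rot: [[-0.064, 0.998, 0.0], [0.998, 0.064, 0.0], [0.0, 0.0, -1.0]]
force: [-0.2, -0.5, 1.0]
opening: 0.573
grasp_force: 31.1
time_s: 15.85
position: [0.5503, 0.3435, 0.0415]
tcp_rot: [[-0.064, 0.998, 0.001], [0.998, 0.064, 0.001], [0.0, 0.001, -1.0]]
force: [1.0, -0.3, 3.9]
opening: 0.718
grasp_force: 1.6
```

```bash
python3 -m jog '[{"tx":0,"ty":0,"tz":-0.3,"roll":0,"jaw":0.72},{"tx":0,"ty":0,"tz":-0.7,"roll":0,"jaw":0.72},{"tx":0,"ty":0,"tz":-1,"roll":0,"jaw":0.72},{"tx":0,"ty":0,"tz":-2,"roll":0,"jaw":0.72},{"tx":0,"ty":0,"tz":-3,"roll":0,"jaw":0.4},{"tx":0,"ty":0,"tz":-3,"roll":0,"jaw":0},{"tx":0,"ty":0,"tz":-2,"roll":0,"jaw":0},{"tx":0,"ty":0,"tz":0,"roll":0,"jaw":0}]'
python3 - <<'E'
from h import *
ct=cap('top');a=ct['img'][140:270,40:220]; b=cap('side')['img'][80:200,200:400]
for l in landmark_of('top','drawer_handle'): print(l['p'],world(ct,*l['point'],.047))
o=np.zeros((580,720,3),np.uint8); a=cv2.resize(a,(400,289));b=cv2.resize(b,(480,288));o[:289,:400]=a;o[290:578,:480]=b
cv2.imwrite('pics/placed.png',o[:,:,::-1])
E
python3 goal.py 0.39 0.274 0.15 93.7
```

```text
time_s: 16.65
position: [0.5518, 0.3443, 0.1653]
tcp_rot: [[-0.064, 0.998, 0.007], [0.998, 0.064, 0.003], [0.003, 0.007, -1.0]]
force: [-0.1, 0.1, -0.4]
opening: 0.442
grasp_force: 0.0
0.66 [0.43453829 0.28053137 0.047     ]
shift cm [ -5.86 -16.3    1.06]
yaw 3.6691607392936794 roll rad -1.571334573433103 [-0.28880923 -0.40482825 -0.50730614] 16.8
```

View pics/placed.png

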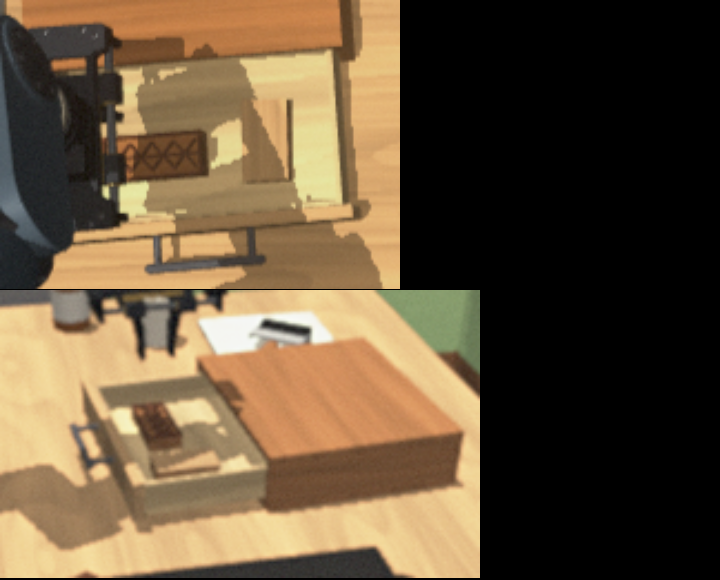

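The block lies flat and carved face up on the drawer floor, at (155,425) in the lower view. The blank is still flat at (185,462). Turning the closed fingers to push the handle.

```bash
python3 -m jog '[{"tx":0,"ty":0,"tz":0,"roll":-0.143,"jaw":0},{"tx":0,"ty":0,"tz":0,"roll":-0.143,"jaw":0},{"tx":0,"ty":0,"tz":0,"roll":-0.143,"jaw":0},{"tx":0,"ty":0,"tz":0,"roll":-0.143,"jaw":0},{"tx":0,"ty":0,"tz":0,"roll":-0.143,"jaw":0},{"tx":0,"ty":0,"tz":0,"roll":-0.143,"jaw":0},{"tx":0,"ty":0,"tz":0,"roll":-0.143,"jaw":0},{"tx":0,"ty":0,"tz":0,"roll":-0.143,"jaw":0}]'
python3 -m jog '[{"tx":0,"ty":0,"tz":0,"roll":-0.143,"jaw":0},{"tx":0,"ty":0,"tz":0,"roll":-0.143,"jaw":0},{"tx":0,"ty":0,"tz":0,"roll":-0.141,"jaw":0},{"tx":0,"ty":0,"tz":0,"roll":0,"jaw":0}]'
python3 goal.py 0.39 0.275 0.15 93.7
```

```text
time_s: 17.6
position: [0.5485, 0.3427, 0.1588]
tcp_rot: [[-0.937, 0.349, -0.004], [0.349, 0.937, -0.002], [0.003, -0.003, -1.0]]
force: [-0.2, -0.1, -0.3]
opening: 0.008
grasp_force: 0.0
time_s: 18.0
position: [0.5487, 0.3427, 0.159]
tcp_rot: [[-0.998, -0.064, -0.004], [-0.064, 0.998, -0.002], [0.004, -0.001, -1.0]]
force: [-0.7, -0.1, 0.0]
opening: 0.009
grasp_force: 0.0
shift cm [16.26 -5.74  0.97]
yaw 93.66088562835927 roll rad -0.0006826745699795331 [-0.72801727 -0.06125358  0.04417894] 18.0
```

```bash
python3 -m jog '[{"tx":2,"ty":-0.8,"tz":0,"roll":0,"jaw":0},{"tx":3,"ty":-1,"tz":0,"roll":0,"jaw":0},{"tx":3,"ty":-1,"tz":0,"roll":0,"jaw":0},{"tx":3,"ty":-1,"tz":0,"roll":0,"jaw":0},{"tx":3,"ty":-1,"tz":0,"roll":0,"jaw":0},{"tx":2.3,"ty":-0.9,"tz":0,"roll":0,"jaw":0},{"tx":0,"ty":0,"tz":0,"roll":0,"jaw":0},{"tx":0,"ty":0,"tz":0,"roll":0,"jaw":0}]'
python3 goal.py 0.39 0.275 0.046 93.7
```

```text
time_s: 18.8
position: [0.3913, 0.2761, 0.1608]
tcp_rot: [[-0.998, -0.062, 0.001], [-0.062, 0.998, 0.0], [-0.001, 0.0, -1.0]]
force: [-0.4, 0.2, 0.0]
opening: 0.004
grasp_force: 0.0
shift cm [ 0.14 -0.11 11.48]
yaw 93.56708547748799 roll rad -0.0023197960415507002 [-0.44249737  0.15530335  0.04903634] 18.8
```

```bash
python3 -m jog '[{"tx":0.1,"ty":0,"tz":2.5,"roll":0,"jaw":0},{"tx":0,"ty":0,"tz":3,"roll":0,"jaw":0},{"tx":0,"ty":0,"tz":3,"roll":0,"jaw":0},{"tx":0,"ty":0,"tz":2,"roll":0,"jaw":0},{"tx":0,"ty":0,"tz":1,"roll":0,"jaw":0},{"tx":0,"ty":0,"tz":0,"roll":0,"jaw":0},{"tx":0,"ty":0,"tz":0,"roll":0,"jaw":0}]'
python3 -m jog '[{"tx":-0.5,"ty":0,"tz":0,"roll":0,"jaw":0},{"tx":-0.5,"ty":0,"tz":0,"roll":0,"jaw":0},{"tx":-0.5,"ty":0,"tz":0,"roll":0,"jaw":0},{"tx":-0.4,"ty":0,"tz":0,"roll":0,"jaw":0},{"tx":-0.3,"ty":0,"tz":0,"roll":0,"jaw":0},{"tx":-0.3,"ty":0,"tz":0,"roll":0,"jaw":0},{"tx":-0.3,"ty":0,"tz":0,"roll":0,"jaw":0},{"tx":-0.3,"ty":0,"tz":0,"roll":0,"jaw":0}]'
```

```text
time_s: 19.5
position: [0.3908, 0.2763, 0.0462]
tcp_rot: [[-0.998, -0.064, 0.001], [-0.064, 0.998, 0.0], [-0.001, 0.0, -1.0]]
force: [1.1, -0.7, 0.5]
opening: 0.006
grasp_force: 0.0
time_s: 20.3
position: [0.4204, 0.2777, 0.046]
tcp_rot: [[-0.998, -0.064, -0.001], [-0.064, 0.998, -0.0], [0.001, -0.0, -1.0]]
force: [-0.8, 0.3, 1.0]
opening: 0.004
grasp_force: 0.6
```

```bash
python3 -m jog '[{"tx":-0.3,"ty":0,"tz":0,"roll":0,"jaw":0},{"tx":-0.5,"ty":0,"tz":0,"roll":0,"jaw":0},{"tx":-0.7,"ty":0,"tz":0,"roll":0,"jaw":0},{"tx":-0.8,"ty":0,"tz":0,"roll":0,"jaw":0},{"tx":-0.8,"ty":0,"tz":0,"roll":0,"jaw":0},{"tx":-0.8,"ty":0,"tz":0,"roll":0,"jaw":0},{"tx":-0.8,"ty":0,"tz":0,"roll":0,"jaw":0},{"tx":-0.8,"ty":0,"tz":0,"roll":0,"jaw":0}]'
python3 - <<'E'
from h import *
ct=cap('top','push.png');a=ct['img'][140:270,40:220]; b=cap('side')['img'][80:200,200:400]
o=np.zeros((580,720,3),np.uint8); a=cv2.resize(a,(400,289));b=cv2.resize(b,(480,288));o[:289,:400]=a;o[290:578,:480]=b
cv2.imwrite('pics/push2.png',o[:,:,::-1])
E
```

```text
time_s: 21.1
position: [0.4764, 0.2814, 0.046]
tcp_rot: [[-0.998, -0.064, 0.0], [-0.064, 0.998, 0.0], [-0.0, 0.0, -1.0]]
force: [-1.2, 1.2, 0.6]
opening: 0.009
grasp_force: 0.7
```

View pics/push2.png

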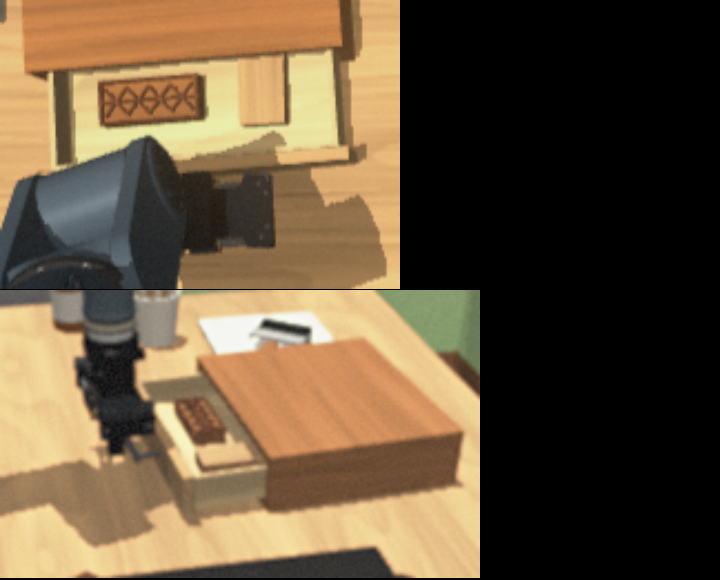

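The drawer is half shut, the block lies at (152,98) and the blank at (264,90), both flat. I'll keep pushing.

```bash
python3 -m jog '[{"tx":-0.8,"ty":0,"tz":0,"roll":0,"jaw":0},{"tx":-0.8,"ty":0,"tz":0,"roll":0,"jaw":0},{"tx":-0.8,"ty":0,"tz":0,"roll":0,"jaw":0},{"tx":-0.8,"ty":0,"tz":0,"roll":0,"jaw":0},{"tx":-0.8,"ty":0,"tz":0,"roll":0,"jaw":0},{"tx":-0.8,"ty":0,"tz":0,"roll":0,"jaw":0},{"tx":-0.8,"ty":0,"tz":0,"roll":0,"jaw":0},{"tx":-0.8,"ty":0,"tz":0,"roll":0,"jaw":0}]'
python3 -m jog '[{"tx":-0.6,"ty":0,"tz":0,"roll":0,"jaw":0},{"tx":-0.5,"ty":0,"tz":0,"roll":0,"jaw":0},{"tx":-0.4,"ty":0,"tz":0,"roll":0,"jaw":0}]'
```

```text
time_s: 22.0
position: [0.5401, 0.2856, 0.046]
tcp_rot: [[-0.998, -0.064, 0.0], [-0.064, 0.998, 0.0], [-0.0, 0.0, -1.0]]
force: [-0.3, 1.4, -0.5]
opening: 0.004
grasp_force: 0.7
time_s: 22.3
position: [0.5549, 0.2865, 0.0461]
tcp_rot: [[-0.998, -0.064, 0.0], [-0.064, 0.998, 0.0], [-0.0, 0.0, -1.0]]
force: [-1.4, 0.8, 0.1]
opening: 0.012
grasp_force: 0.6
```

```bash
python3 -m jog '[{"tx":-0.3,"ty":0,"tz":0,"roll":0,"jaw":0},{"tx":-0.3,"ty":0,"tz":0,"roll":0,"jaw":0},{"tx":-0.2,"ty":0,"tz":0,"roll":0,"jaw":0}]'
python3 -m jog '[{"tx":-0.2,"ty":0,"tz":0,"roll":0,"jaw":0},{"tx":-0.2,"ty":0,"tz":0,"roll":0,"jaw":0}]'
python3 -m jog '[{"tx":-0.2,"ty":0,"tz":0,"roll":0,"jaw":0},{"tx":-0.2,"ty":0,"tz":0,"roll":0,"jaw":0}]'
python3 -m jog '[{"tx":-0.2,"ty":0,"tz":0,"roll":0,"jaw":0}]'
```

```text
time_s: 22.6
position: [0.5626, 0.287, 0.0461]
tcp_rot: [[-0.998, -0.064, 0.0], [-0.064, 0.998, 0.0], [-0.0, 0.0, -1.0]]
force: [-1.4, 1.6, -0.4]
opening: 0.007
grasp_force: 0.5
time_s: 22.8
position: [0.5664, 0.2872, 0.0461]
tcp_rot: [[-0.998, -0.064, -0.0], [-0.064, 0.998, -0.0], [0.0, -0.0, -1.0]]
force: [-1.0, 0.8, -0.5]
opening: 0.005
grasp_force: 0.5
time_s: 23.0
position: [0.5705, 0.2875, 0.0461]
tcp_rot: [[-0.998, -0.064, -0.0], [-0.064, 0.998, 0.0], [0.0, 0.0, -1.0]]
force: [-1.8, 1.0, 0.6]
opening: 0.001
grasp_force: 0.5
time_s: 23.1
position: [0.5725, 0.2876, 0.0461]
tcp_rot: [[-0.998, -0.064, -0.0], [-0.064, 0.998, -0.0], [0.0, -0.0, -1.0]]
force: [-1.1, 0.3, 0.5]
opening: 0.005
grasp_force: 0.5
```

```bash
for r in 1; do python3 -m jog '[{"tx":-0.2,"ty":0,"tz":0,"roll":0,"jaw":0},{"tx":-0.2,"ty":0,"tz":0,"roll":0,"jaw":0}]'; done
python3 -m jog '[{"tx":-0.15,"ty":0,"tz":0,"roll":0,"jaw":0},{"tx":-0.15,"ty":0,"tz":0,"roll":0,"jaw":0}]'
python3 -m jog '[{"tx":-0.15,"ty":0,"tz":0,"roll":0,"jaw":0},{"tx":-0.15,"ty":0,"tz":0,"roll":0,"jaw":0}]'
```

```text
time_s: 23.3
position: [0.5766, 0.2878, 0.046]
tcp_rot: [[-0.998, -0.064, -0.0], [-0.064, 0.998, 0.0], [0.0, 0.0, -1.0]]
force: [-1.4, 1.1, -0.6]
opening: 0.007
grasp_force: 0.5
time_s: 23.5
position: [0.5795, 0.2881, 0.046]
tcp_rot: [[-0.998, -0.064, -0.0], [-0.064, 0.998, 0.0], [0.0, 0.0, -1.0]]
force: [-1.3, 0.4, -0.5]
opening: 0.008
grasp_force: 0.5
time_s: 23.7
position: [0.5825, 0.2883, 0.046]
tcp_rot: [[-0.998, -0.064, -0.0], [-0.064, 0.998, -0.0], [0.0, -0.0, -1.0]]
force: [-0.6, 1.6, -0.2]
opening: 0.006
grasp_force: 0.5
```

```bash
python3 -m jog '[{"tx":-0.15,"ty":0,"tz":0,"roll":0,"jaw":0},{"tx":-0.15,"ty":0,"tz":0,"roll":0,"jaw":0},{"tx":-0.15,"ty":0,"tz":0,"roll":0,"jaw":0}]'
python3 -m jog '[{"tx":-0.15,"ty":0,"tz":0,"roll":0,"jaw":0},{"tx":-0.15,"ty":0,"tz":0,"roll":0,"jaw":0}]'
python3 -m jog '[{"tx":-0.15,"ty":0,"tz":0,"roll":0,"jaw":0},{"tx":-0.15,"ty":0,"tz":0,"roll":0,"jaw":0}]'
```

```text
time_s: 24.0
position: [0.5829, 0.2883, 0.0459]
tcp_rot: [[-0.998, -0.064, -0.009], [-0.064, 0.998, -0.002], [0.009, -0.001, -1.0]]
force: [-10.0, 1.4, 7.5]
opening: 0.01
grasp_force: 5.0
time_s: 24.2
position: [0.583, 0.2883, 0.0458]
tcp_rot: [[-0.998, -0.064, -0.015], [-0.064, 0.998, -0.003], [0.015, -0.002, -1.0]]
force: [-15.0, 0.2, 11.9]
opening: 0.006
grasp_force: 7.4
time_s: 24.4
position: [0.5831, 0.2882, 0.0458]
tcp_rot: [[-0.998, -0.064, -0.021], [-0.064, 0.998, -0.004], [0.021, -0.002, -1.0]]
force: [-19.9, 0.3, 15.9]
opening: 0.005
grasp_force: 9.8
```

The drawer is at its stop. I'll back off, go up and clear of the view, then check.

```bash
python3 -m jog '[{"tx":0.6,"ty":0,"tz":0,"roll":0,"jaw":0},{"tx":1,"ty":0,"tz":0,"roll":0,"jaw":0},{"tx":2,"ty":0,"tz":0,"roll":0,"jaw":0},{"tx":1,"ty":0,"tz":-2,"roll":0,"jaw":0},{"tx":1,"ty":0,"tz":-3,"roll":0,"jaw":0},{"tx":3,"ty":0,"tz":-4,"roll":0,"jaw":0},{"tx":3,"ty":0,"tz":-4,"roll":0,"jaw":0},{"tx":3,"ty":0,"tz":-3,"roll":0,"jaw":0}]'
python3 -m jog '[{"tx":2,"ty":0,"tz":0,"roll":0,"jaw":0},{"tx":0,"ty":0,"tz":0,"roll":0,"jaw":0},{"tx":0,"ty":0,"tz":0,"roll":0,"jaw":0}]'
python3 - <<'E'
from h import *
ct=cap('top');a=ct['img'];cs=cap('side')
o=np.zeros((560,780,3),np.uint8);o[:270,:420]=cv2.resize(a[130:265,40:250],None,fx=2,fy=2);o[:285,430:770]=cv2.resize(cs['img'],None,fx=.6,fy=.6)[:285,-340:][:, :340] if 0 else cv2.resize(cs['img'][80:300,200:400],(340,285))
o[290:560]=cv2.resize(a[180:225,270:400],(780,270),interpolation=cv2.INTER_CUBIC)
cv2.imwrite('pics/end.png',o[:,:,::-1]); s=read_state(); print(s['position'],s['time_s'])
E
```

```text
time_s: 25.2
position: [0.4479, 0.2796, 0.2084]
tcp_rot: [[-0.998, -0.064, 0.005], [-0.064, 0.998, 0.001], [-0.005, 0.001, -1.0]]
force: [-0.2, 1.2, 0.4]
opening: 0.005
grasp_force: 0.0
time_s: 25.5
position: [0.4284, 0.2784, 0.2063]
tcp_rot: [[-0.998, -0.064, 0.003], [-0.064, 0.998, 0.0], [-0.003, 0.0, -1.0]]
force: [0.1, 1.0, 1.0]
opening: 0.011
grasp_force: 0.0
[0.42889419 0.27832231 0.20561772] 25.6
```

View pics/end.png

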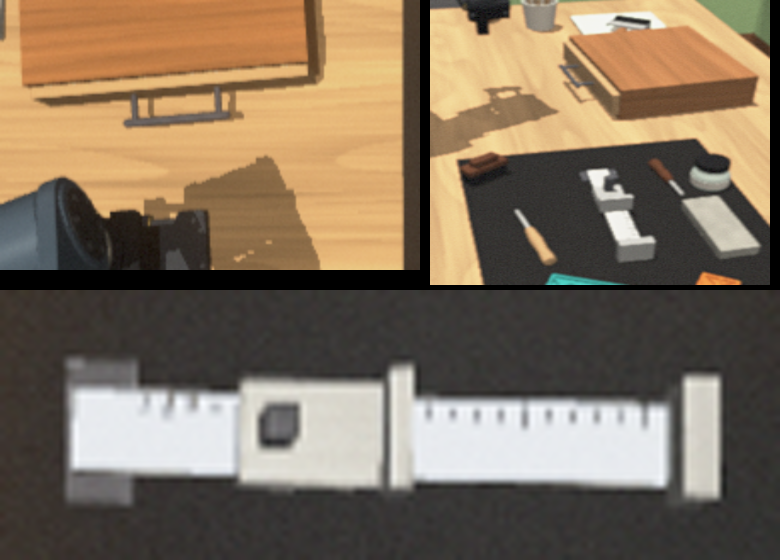

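The drawer front sits flush against the chest at (165,85). The jaw faces are at 414 and 683, and that 269 px gap matches the block's 268 px length, so the reading is 110 mm. The bystanders are in place.

```bash
python3 -c "from rig import *; print(hand_in())"
```

```text
the job is handed in; nothing more can be done
None
```

I handed the job in at about 26 s with every step done: the jaw was pressed on the carved block and left at about 110 mm, the block lies flat and carved face up beside the blank, and the drawer is shut; `hand_in()` returned no verdict.

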